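# Square up the alignment corner on the optical table

## Task

On the optical table, draw the stop pin out of its bore in the corner of the aluminium fixture and park it upright in the notch in the fixture's edge, its collar resting on the plate, and let go of it. Then bring the black alignment square onto the plate and press its outer corner into the inside corner of the two steel fences until both outer faces lie flush against them, flat on the plate. Finish while still holding it there: keep pressing it against both fences, do not let go, and leave the other things on the table where they are.

Things in the scene. Friction and masses are not known exactly. Their poses are not given: they have to be found in the camera images.
- fixture: Aluminium plate fixed to the table, 180 x 180 x 25 mm, origin at the centre of its underside, z up; place and yaw vary. Steel fences 15 mm wide, 12 mm high (tops 37 mm above the table) stand on its +x and +y edges; inner faces at x = 75 and y = 75 mm form the corner, open to -x, -y. Through bore at (59, 59) mm; notch in the -x edge at y = -50 mm.
- fence_x: The steel fence along the fixture's +x edge. This frame is the same as the fixture's (origin at the centre of the plate's underside); inner face at x = +75 mm, 180 mm long along y.
- fence_y: The steel fence along the fixture's +y edge. This frame is the same as the fixture's; inner face at y = +75 mm, it runs along x.
- corner (a point): The point where the inner faces of the two fences meet, on the plate's top (fixture x, y, z = 75, 75, 25 mm). Axes as the fixture's.
- bore (a point): Centre of the mouth of the bore (11 mm wide, goes through the 25 mm plate), on the plate's top, 16 mm from each fence.
- notch (a point): Centre of the parking notch, on the plate's top (fixture -74, -50, 25 mm). The notch is 14 mm wide (along fixture y), open at the -x edge of the plate (x = -90 mm) and above, closed at x = -62 mm, and cut through the plate's full thickness.
- pin: Steel stop pin, 90 g, standing in the bore. Origin on its axis at the underside of its collar (resting on the plate), z up. Below: shank 10 mm diameter, 18 mm long, chamfered tip. Above: collar 24 mm diameter, 4 mm thick, then a round grip 14 mm diameter up to 54 mm above the origin. In the notch the shank has 2 mm play each side; the collar spans the notch.
- square: Black L square, about 350 g, flat on the table. Legs 110 long outside, 24 wide, 14 mm thick. Origin: underside, mid grip web; outer faces at x = 36 and y = 36 mm, legs reach x = -74, y = -74. Upright web, 14 thick, 60 long along (1,-1), 55 mm tall, through the origin near the centre of mass: pinch from above across it, along (1,1). Seated: axes as the fixture's, origin at fixture (39, 39, 25).
- square_corner (a point): The outer corner of the square, on its underside (square x, y, z = 36, 36, 0 mm).
- square_grip (a point): Middle of the grip web at a good gripping height, 42 mm above the square's underside.
- lens_mount: Bystander: black lens mount on a post, 112 mm tall, foot 25 x 75 mm, origin under its middle.
- filter_case: Bystander: flat grey filter case, 75 x 75 x 18 mm, origin under its middle.
- hex_driver: Bystander: screwdriver-like hand driver lying along its x, 160 mm long.
- goggles: Bystander: black laser safety goggles with amber lenses, 150 mm wide, temples 120 mm long along +x, origin under the lens frame.
Things that resemble listed ones, but are neither listed nor needed, are in the scene too. Of the things like the pin, leave any that is blue; of the rest the smaller one is meant.

How it is judged:
By the outcome, as a careful person would: the job done as asked, in the order asked, and still so for the second after the job is handed in, while the arm keeps its last pose, push and grip.
It also fails if it takes over 69 s, if anything falls off the work surface, if the arm or the gripper's body presses on something with over 40 N, if the wrist force passes 120 N, or if a joint passes its speed limit or range.

## Robot

A 6-joint arm with a two-finger parallel gripper is mounted at the origin on the work surface. World frame = base frame: x ahead of the robot, y to its left, z up, the work surface at z = 0. Lengths are in m, angles in degrees, forces in N, time in s.
With the tool pointing down it reaches from about 0.325 to 0.85 m from the base axis. Payload 15.5 kg.
Tool frame: the origin (TCP) lies at the very end of the fingers, on their centre line; the grasp point (between the pads) lies arm.grip_depth behind it (arm.grip_depth is the distance from the TCP to the grasp point, in m); z points along the fingers, y is the direction in which the jaws open and shut (so a half turn about z gives the same grasp; the last joint's range is limited). The gripper opens to 91 mm and grips with 3 to 60 N. Pads are 32 mm wide; open, the fingers measure 118 mm over their backs; the gripper's body (76 mm by 178 mm) begins 60 mm behind the grasp point.
Start: joints at [-82.305, 28.281, 77.091, -0, 74.628, -5.472], TCP at [0.142, -0.609, 0.214] pointing down, gripper open.
Joint ranges: [-166.48, 166.48], [-47.26, 123.95], [12.59, 153.08], [-70.14, 250.14], [6.76, 159.57], [-176.63, 176.63]. Speed limits (degrees/s): [108.29, 108.29, 147.25, 172.46, 172.46, 172.46].

## Interface

Orientations are given as a 3x3 rotation matrix whose columns are the frame's x, y, z axes.
In Python, from rig import arm gives the robot as it stands. Calls block until the motion is done:
- arm.move_to(position, orientation): joint-space move of the TCP to a pose.
- arm.move_l(position, orientation=None, feed=0.15): straight line of the TCP; orientation=None keeps the orientation; feed is the mean speed in m/s.
- arm.move_joints(angles): joint-space move.
- arm.grip(opening): finger opening in m; the grip force is fixed at half the most; returns when the fingers have stopped.
- arm.sleep(seconds).
- arm.solve_ik(position, orientation): joint angles nearest the present ones, or None.
- arm.snapshot(name): name is "scene" or "top" or "wrist"; returns the picture (480x640x3 uint8, red, green, blue); there is no depth.
- arm.get_calibration(name): a dict with "intrinsics" (3x3 intrinsics, pixels), "cam_to_world" (4x4, takes a point from camera to world coordinates). Camera axes: x right, y down, z forward; pixel columns grow to the right and rows downward; lengths in m; the calibration is good to about 2 mm. A picture is of the moment at which its call begins: read the wrist's pose just before it. get_calibration takes no time and is no camera call; for the wrist camera it gives the pose at the moment of the call.
A pose or a line that the arm cannot do raises arm.Unreachable and nothing moves.
- arm.sign_off(): hands the job in, once; it reports no verdict.
Readings, each from a call of its own:
- arm.current_t(): time.
- arm.current_joint_positions(): joint angles.
- arm.current_dq(): joint speeds.
- arm.current_tau(): joint torques, N m.
- arm.current_ee_pos(): TCP position.
- arm.current_tool_rot(): TCP orientation.
- arm.current_force(): force on the tool from outside, world axes, zero at the start.
- arm.current_torque(): the same for the moment, N m.
- arm.current_width(): finger opening in m.
Only numpy, scipy, OpenCV 4.12 (cv2) and the standard library are available. Lean on these libraries where they do the work, as an engineer would, in place of code of your own. Each camera call takes 0.05 s, during which the arm holds its last target. There are 200 camera calls.

## Working session

There is one attempt and no reset: what is moved stays moved. The work goes in short steps, each a Python script; the robot and the scene stay as the last script left them, time stands still between calls to the robot, and variables do not carry over. Pictures are saved under pics/ and viewed, on a budget of 10 in all, crops included, one or two more only if the job needs it, and the job is handed in when it is done.

```bash
ls; mkdir -p pics
python3 - <<'E'
from rig import arm
import cv2,numpy as np
for n in ["scene","top"]:
    cv2.imwrite(f"pics/{n}0.png",arm.snapshot(n)[:,:,::-1]); c=arm.get_calibration(n); print(n,c["intrinsics"].tolist(),np.round(c["cam_to_world"],4).tolist())
print(arm.grip_depth,arm.current_t(),arm.current_width())
E
```

```text
pics
scene [[437.73648172951243, 0.0, 320.2146803269016], [0.0, 437.73648172951243, 240.77177435614337], [0.0, 0.0, 1.0]] [[0.5587, 0.4093, -0.7214, 1.1619], [0.8291, -0.2991, 0.4724, -0.3841], [-0.0224, -0.862, -0.5065, 0.478], [0.0, 0.0, 0.0, 1.0]]
top [[458.7201894171161, 0.0, 316.78300270339054], [0.0, 458.7201894171161, 235.73417986114111], [0.0, 0.0, 1.0]] [[0.0103, -0.9966, 0.0821, 0.4904], [-0.9999, -0.01, 0.0048, 0.0042], [-0.004, -0.0821, -0.9966, 1.0288], [0.0, 0.0, 0.0, 1.0]]
0.0188 0.1 0.09141091001741986
```

View pics/top0.png

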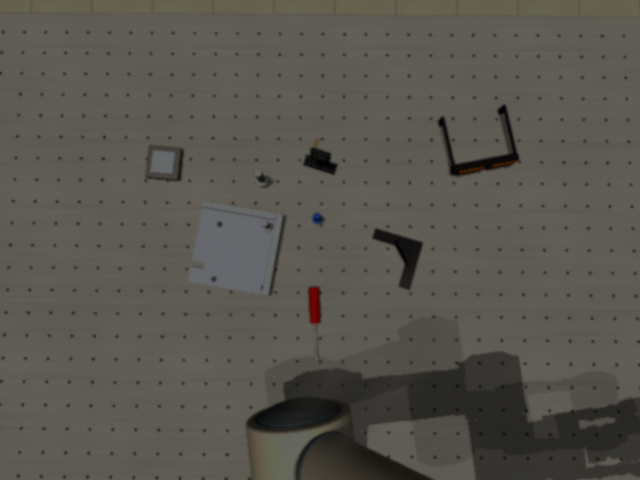

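View pics/scene0.png

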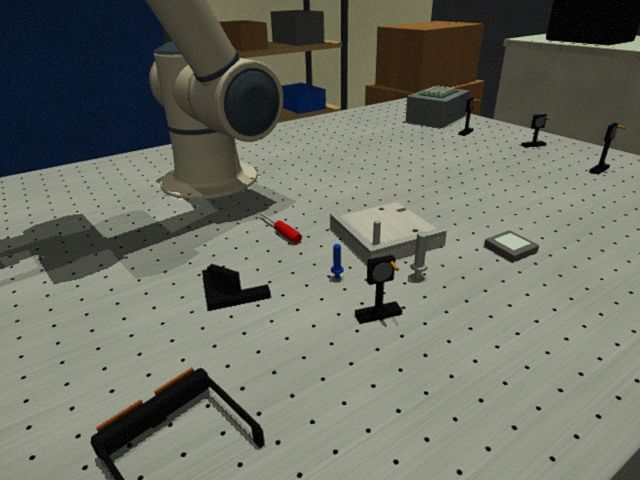

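The top view shows the fixture centred near (237,248), with its fenced corner top right, the pin in the bore at (268,226) and the notch at (196,265). The square's outer corner is at (422,242). The larger pin is at (261,180) and the blue one at (317,218), both standing on the table; I leave those alone. Next I take close wrist views.

```bash
cat > h.py <<'E'
from rig import arm
import numpy as np, cv2
def cast(c,uv,z):
    K,T=c["intrinsics"],np.array(c["cam_to_world"]); uv=np.atleast_2d(uv).astype(float)
    d=(T[:3,:3]@np.linalg.inv(K)@np.c_[uv,np.ones(len(uv))].T).T
    return T[:3,3]+d*((z-T[2,3])/d[:,2])[:,None]
def proj(c,P):
    T=np.linalg.inv(np.array(c["cam_to_world"])); p=(T[:3,:3]@np.atleast_2d(P).T).T+T[:3,3]
    q=(np.array(c["intrinsics"])@p.T).T; return q[:,:2]/q[:,2:]
def down(jaw_deg):   # tool pointing down, jaws along jaw_deg
    a=np.radians(jaw_deg); y=np.array([np.cos(a),np.sin(a),0]); z=np.array([0,0,-1.]); return np.c_[np.cross(y,z),y,z]
def rz(deg):
    a=np.radians(deg); return np.array([[np.cos(a),-np.sin(a)],[np.sin(a),np.cos(a)]])
E
python3 - <<'E'
from h import *
c=arm.get_calibration("top")
print(cast(c,[[237,248]],.025),cast(c,[[268,226]],.079),cast(c,[[422,242],[375,232],[405,288]],.014),cast(c,[[205,203],[284,213],[270,295],[189,282]],.03))
print(np.round(arm.current_tool_rot(),3).tolist())
w=arm.get_calibration("wrist");print(np.round(w["cam_to_world"],3).tolist(),w["intrinsics"][0])
R=arm.current_tool_rot();Rt=np.array(R);T=np.array(w["cam_to_world"]);print("cam in tool",Rt.T@(T[:3,3]-arm.current_ee_pos()),Rt.T@T[:3,:3])
E
```

```text
[[0.54428829 0.18366136 0.025     ]] [[0.58789082 0.11055341 0.079     ]] [[ 0.5623353  -0.22411293  0.014     ]
 [ 0.58353877 -0.12005894  0.014     ]
 [ 0.46063846 -0.18593521  0.014     ]] [[0.64239162 0.25564556 0.03      ]
 [0.62193891 0.08146528 0.03      ]
 [0.44300408 0.10885134 0.03      ]
 [0.46914482 0.28512994 0.03      ]]
[[0.974, 0.228, -0.0], [0.228, -0.974, 0.001], [0.0, -0.001, -1.0]]
[[0.228, -0.942, -0.244, 0.211], [-0.974, -0.221, -0.057, -0.593], [-0.001, 0.251, -0.968, 0.383], [0.0, 0.0, 0.0, 1.0]] [396.65457008   0.         319.22257924]
cam in tool [ 0.07085625  0.00043855 -0.16933539] [[ 2.06825214e-04 -9.68008433e-01 -2.50917576e-01]
 [ 9.99999910e-01  1.07143506e-04  4.10929279e-04]
 [-3.70898819e-04 -2.50917638e-01  9.68008368e-01]]
```

Run:
```python
from h import *
import pickle
D={}
for n,p in [("sq",[.53,-.17,.20]),("fx",[.55,.175,.20])]:
    arm.move_to(p,down(-97)); arm.sleep(.2); c=arm.get_calibration("wrist"); im=arm.snapshot("wrist")
    D[n]=(c,im); cv2.imwrite(f"pics/{n}1.png",np.clip(im[:,:,::-1].astype(float)*1.5,0,255).astype(np.uint8))
pickle.dump(D,open("D.pkl","wb")); print(arm.current_t())
```

```text
4.0
```

View pics/sq1.png

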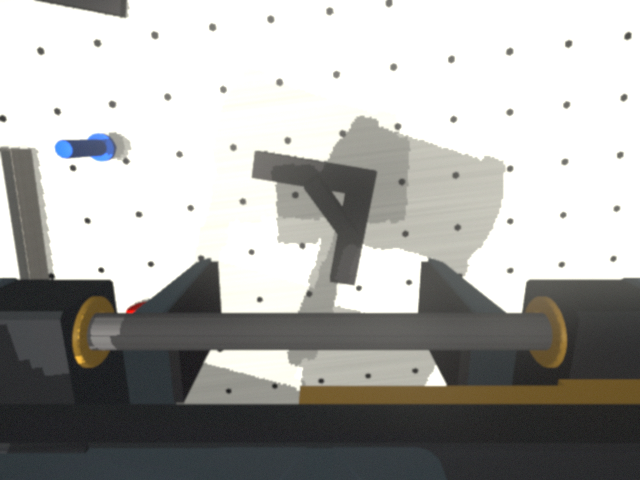

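View pics/fx1.png

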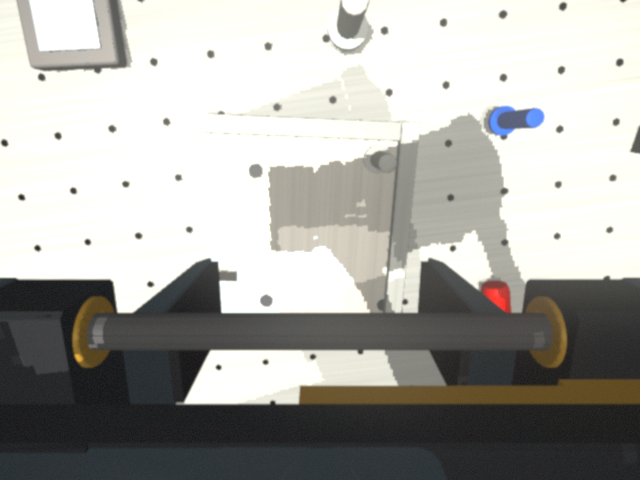

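The square's outer edges run (258,151)-(376,171) and (376,171)-(355,285). The fixture view is clipped by the brightening, with fence y near v≈113–138, fence x near u≈390–415, the pin top at (388,160) and the notch near (228,275). I'll make an unclipped crop for the fence lines and fit the square meanwhile.

Run:
```python
from h import *
import pickle
D=pickle.load(open("D.pkl","rb"))
c,im=D["fx"]; g=cv2.cvtColor(im,cv2.COLOR_RGB2GRAY)
cr=cv2.createCLAHE(4,(4,4)).apply(g[95:345,180:440]); cv2.imwrite("pics/fxc.png",cv2.resize(cr,None,fx=3,fy=2.4,interpolation=cv2.INTER_CUBIC))
c,im=D["sq"]; g=cv2.cvtColor(im,cv2.COLOR_RGB2GRAY)
print("gray sq/shadow/table",g[220,362],g[200,395],g[180,200],g[160,290])
def edge(g,a,b,n,side=1,w=6):
    """subpixel strongest edge along normals of segment a-b, line fit -> points"""
    a,b=np.array(a,float),np.array(b,float); d=(b-a)/np.linalg.norm(b-a); nrm=np.array([-d[1],d[0]])
    gs=cv2.GaussianBlur(g,(0,0),.7).astype(np.float32); s=np.arange(-w,w+.01,.25); P=[]
    for t in np.linspace(.08,.92,n):
        q=a+(b-a)*t+s[:,None]*nrm
        v=cv2.remap(gs,q[:,0:1].astype(np.float32),q[:,1:2].astype(np.float32),1).ravel()
        gr=side*np.gradient(v); i=gr.argmax(); P.append(q[i])
    P=np.array(P); L=cv2.fitLine(P.astype(np.float32),cv2.DIST_HUBER,0,.01,.01).ravel()
    r=(P-L[2:])@np.array([-L[1],L[0]]); return L,np.median(abs(r))
# side -1: darker along normal (-dy,dx)
L1,r1=edge(g,(258,151),(374,171),50,-1); L2,r2=edge(g,(376,172),(355,283),50,-1)
print(L1,r1,L2,r2)
def X(L,M): 
    t=np.linalg.solve(np.c_[L[:2],-M[:2]],M[2:]-L[2:]); return L[2:]+t[0]*L[:2]
k=X(L1,L2); print("corner px",k)
for z in (0,.014):
    K=cast(c,k,z)[0]; e1=cast(c,k-100*L1[:2]*np.sign(L1[0]),z)[0]-K; e2=cast(c,k+100*L2[:2]*np.sign(L2[1]),z)[0]-K
    ax=np.degrees(np.arctan2(-e1[1],-e1[0])); ay=np.degrees(np.arctan2(-e2[1],-e2[0]))
    print(z,"corner",K,"x ang",ax,"y ang-90",ay-90)
    print(" far ends",[ (np.linalg.norm(cast(c,p,z)[0]-K)) for p in [(256,151),(355,285)]])
```

```text
gray sq/shadow/table 46 104 200 73
[9.8566264e-01 1.6872817e-01 3.1143555e+02 1.5896996e+02] 0.28016798417183986 [ 1.9710200e-01 -9.8038298e-01  3.6616113e+02  2.2427444e+02] 0.1661848098798625
corner px [377.03278 170.19905]
0 corner [ 0.5637417  -0.22874587  0.        ] x ang -106.57770918706437 y ang-90 -106.50047337612398
 far ends [np.float64(0.11205731389934633), np.float64(0.11393598006853736)]
0.014 corner [ 0.56512769 -0.22687813  0.014     ] x ang -106.57770918706437 y ang-90 -106.50047337612399
 far ends [np.float64(0.1078096370902556), np.float64(0.1096170899986499)]
```

View pics/fxc.png

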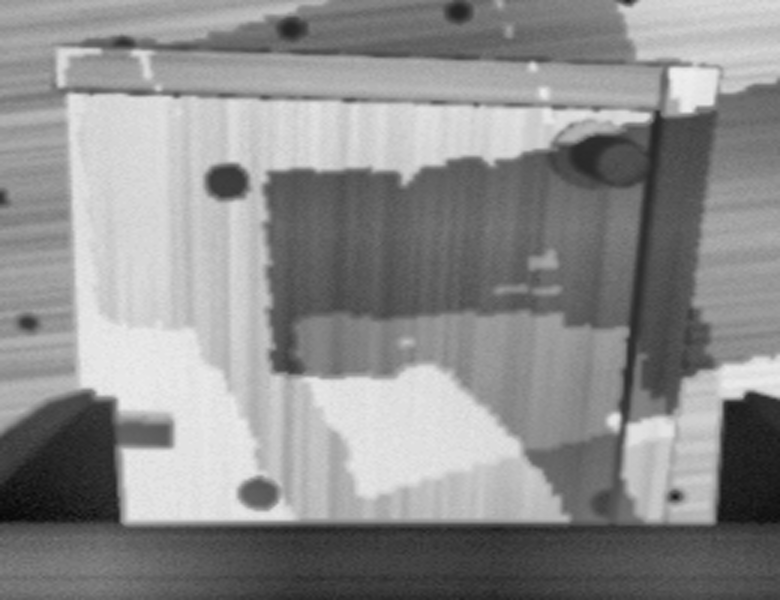

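The crop shows the fence y inner line from (203,133) to (397,140) and the fence x inner foot from (398,142) to (384,311). The notch's closed end is at about (237,274) and the pin sits in the corner. I'll fit those lines.

```bash
cat >> h.py <<'E'
def edge(g,a,b,n=60,side=1,w=4,lo=.08,hi=.92):
    "strongest edge along normals of segment a-b (side +1: brighter along (-dy,dx)), robust line"
    a,b=np.array(a,float),np.array(b,float); d=(b-a)/np.linalg.norm(b-a); nrm=np.array([-d[1],d[0]])
    gs=cv2.GaussianBlur(g,(0,0),.7).astype(np.float32); s=np.arange(-w,w+.01,.25); P=[]
    for t in np.linspace(lo,hi,n):
        q=a+(b-a)*t+s[:,None]*nrm
        v=cv2.remap(gs,q[:,0:1].astype(np.float32),q[:,1:2].astype(np.float32),1).ravel()
        P.append(q[(side*np.gradient(v)).argmax()])
    P=np.array(P); L=cv2.fitLine(P.astype(np.float32),cv2.DIST_HUBER,0,.01,.01).ravel()
    return L,np.median(abs((P-L[2:])@np.array([-L[1],L[0]])))
def X(L,M):
    t=np.linalg.solve(np.c_[L[:2],-M[:2]],M[2:]-L[2:]); return L[2:]+t[0]*L[:2]
E
python3 - <<'E'
from h import *
import pickle
c,im=pickle.load(open("D.pkl","rb"))["fx"]; g=cv2.cvtColor(im,cv2.COLOR_RGB2GRAY)
def ang(L,z):
    p=cast(c,[L[2:]-80*L[:2],L[2:]+80*L[:2]],z); d=p[1]-p[0]; return np.degrees(np.arctan2(d[1],d[0]))%180
A=(203,133.5),(397,140); B=(398.3,141.7),(384,311.7)
Y25,r0=edge(g,*A,side=1,w=3,hi=.8); Y37,r1=edge(g,*A,side=-1,w=3,hi=.8)
X25,r2=edge(g,*B,side=1,w=4,lo=.2); X37,r3=edge(g,*B,side=-1,w=5,lo=.2)
for n,L,z,r in [("Y25",Y25,.025,r0),("Y37",Y37,.037,r1),("X25",X25,.025,r2),("X37",X37,.037,r3)]: print(n,np.round(L,3),"ang",ang(L,z),"res",r)
C25=cast(c,X(Y25,X25),.025)[0]; C37=cast(c,X(Y37,X37),.037)[0]; print("corner",C25,C37)
# outer plate edges: left edge, fence y outer
O,r4=edge(g,(199,114.5),(419,122.5),side=-1,w=4,lo=.15,hi=.8); print("Y outer",O,r4,ang(O,.037),cast(c,O[2:],.037))
th=np.radians(-96.7)
for yaw in (-96.7,):
    R=rz(yaw); print("notch end / pin top in fixture mm (corner based)",[1000*R.T@(cast(c,p,z)[0][:2]-C25[:2])+75 for p,z in [((237.3,274),.025),((388,160),.079),((385.5,162.5),.079)]])
    print("Youter mm",1000*(R.T@(cast(c,O[2:],.037)[0][:2]-C25[:2]))+75)
E
```

```text
Y25 [9.99000e-01 4.00000e-02 2.98522e+02 1.37251e+02] ang 80.71048617561407 res 0.2508178587455619
Y37 [9.99000e-01 3.90000e-02 2.82282e+02 1.33855e+02] ang 80.74700115370187 res 0.22746002293977022
X25 [ 9.10000e-02 -9.96000e-01  3.88850e+02  2.37101e+02] ang 170.40424253624127 res 0.25086976006922174
X37 [ 9.00000e-02 -9.96000e-01  3.93444e+02  2.19406e+02] ang 170.53322799987544 res 0.223339332903082
corner [0.60852908 0.09980765 0.025     ] [0.61074971 0.09934383 0.037     ]
Y outer [9.98959839e-01 4.55991998e-02 2.97305511e+02 1.15122795e+02] 0.3637458174534919 80.43331419844773 [[0.63909085 0.18026607 0.037     ]]
notch end / pin top in fixture mm (corner based) [array([-66.98989923, -42.41107307]), array([58.30381727, 62.62346961]), array([56.56859056, 60.86581782])]
Youter mm [-8.47461053 95.9659108 ]
```

```bash
cat >> h.py <<'E'
YAW=-99.4; C=np.array([.6095,.0996]); RF=rz(YAW)
def fx(x,y): return C+RF@(np.array([x,y])/1000-.075)
E
python3 - <<'E'
from h import *
import pickle
c,im=pickle.load(open("D.pkl","rb"))["fx"]
for p,z in [((237.3,274),.025),((237.3,267),.025),((237.3,281),.025),((387.3,162.5),.079)]: print(1000*RF.T@(cast(c,p,z)[0][:2]-C)+75)
b=fx(59,59); R=down(YAW); print("bore",b)
arm.move_to([*b,.13],R); arm.move_l([*b,.047],feed=.12)
print("f",np.round(arm.current_force(),2)); arm.grip(.0); print("w",arm.current_width(),"f",np.round(arm.current_force(),2))
arm.move_l([*b,.055],feed=.05); print("f",np.round(arm.current_force(),2),arm.current_width())
arm.move_l([*b,.085],feed=.1); print("f",np.round(arm.current_force(),2),arm.current_width(),arm.current_ee_pos(),arm.current_t())
cv2.imwrite("pics/lift.png",arm.snapshot("wrist")[:,:,::-1])
E
```

```text
[-61.34773805 -49.96117294]
[-61.27298198 -43.19312699]
[-61.42319676 -56.79283198]
[58.5040789  59.07417602]
bore [0.59632806 0.11799837]
f [-0.07 -0.56 -0.09]
w 0.013423961587319712 f [-0.49 -0.33 -0.82]
f [-0.57  0.26 -0.96] 0.013346796582646803
f [-0.79 -0.32 -0.93] 0.013382485680609133 [0.59639536 0.11798842 0.08509203] 7.2583
```

View pics/lift.png

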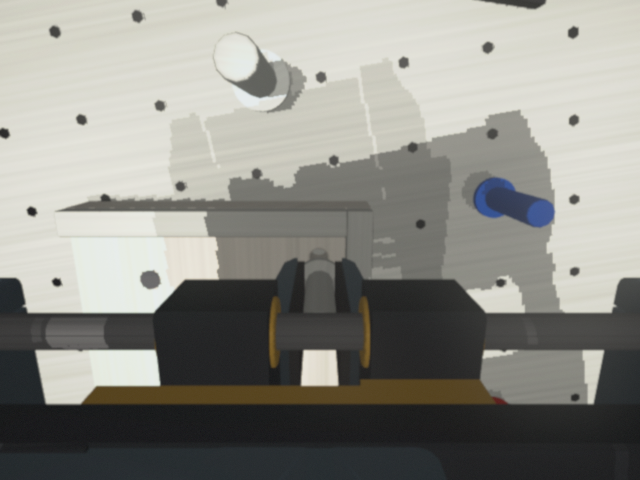

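The fits agree with the drawing: the notch end is at x = -61.3 mm, its sides at -50 ± 6.8, and the pin top at (58.5, 59.1). The pin is held between the pads (grip seen at (320,265)) and lifted clear. Now to the notch.

Run:
```python
from h import *
n=fx(-74,-50)
arm.move_l([*n,.085],feed=.2); arm.sleep(.2)
arm.move_l([*n,.056],feed=.1); print("f",np.round(arm.current_force(),2))
for z in (.051,.0485,.0475,.047):
    arm.move_l([*n,z],feed=.03); f=arm.current_force(); print(z,np.round(f,2))
    if f[2]>4: break
arm.grip(.05); print(arm.current_width(),np.round(arm.current_force(),2))
arm.move_l([*n,.11],feed=.2)
n2=fx(-60,-80); arm.move_l([*fx(-20,-100),.18],feed=.25); arm.sleep(.1)
import pickle; c=arm.get_calibration("wrist"); im=arm.snapshot("wrist"); pickle.dump((c,im),open("N.pkl","wb"))
cv2.imwrite("pics/notch.png",im[:,:,::-1]); print(proj(c,[[*n,.079],[*n,.029]]),arm.current_t())
```

```text
f [ 0.08 -0.36 -1.08]
0.051 [-0.81  0.77 -0.76]
0.0485 [ 0.34 -0.82 -0.64]
0.0475 [ 0.32 -0.34 -1.05]
0.047 [ 0.28  0.68 -0.8 ]
0.04971436968403834 [-0.01 -0.01 -0.17]
[[238.49871926 168.76306066]
 [250.87302236 163.67737238]] 11.9167
```

View pics/notch.png

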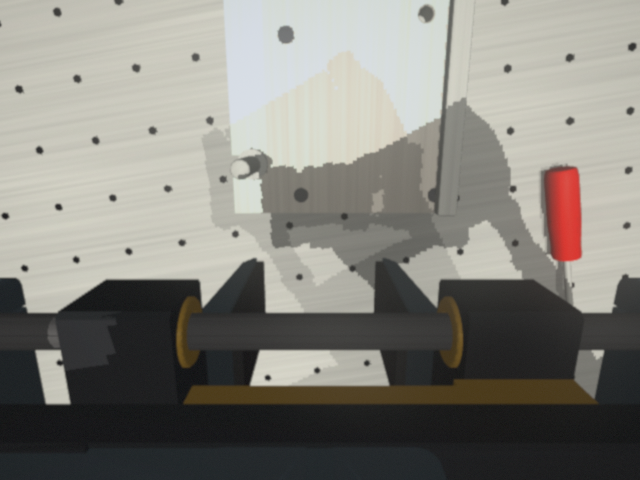

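The pin stands upright in the notch with its top at (240,168), against a predicted (238.5,168.8), and the collar is on the plate. Next, the square.

Run:
```python
from h import *
o=np.array([.5649,-.2272])-rz(-106.5)@[.036,.036]; R=down(-61.5); print("origin",o)
arm.move_l([*fx(-20,-100),.2],feed=.3)
arm.move_to([*o,.16],R); arm.grip(.05)
c=arm.get_calibration("wrist"); im=arm.snapshot("wrist"); cv2.imwrite("pics/pre.png",im[:,:,::-1]); print(proj(c,[[*o,.055]]))
arm.move_l([*o,.0235],feed=.15); print(np.round(arm.current_force(),2))
arm.grip(0); print(arm.current_width(),np.round(arm.current_force(),2))
arm.move_l([*o,.04],feed=.08); arm.move_l([*o,.155],feed=.2); print(arm.current_width(),np.round(arm.current_force(),2))
cv2.imwrite("pics/held.png",arm.snapshot("wrist")[:,:,::-1]); print(arm.current_t())
im=np.hstack([cv2.imread("pics/pre.png")[:300],cv2.imread("pics/held.png")[:300]]); cv2.imwrite("pics/both.png",cv2.resize(im,(800,188)))
```

```text
origin [ 0.54060704 -0.18245794]
[[319.10853737 239.09794025]]
[0.49 0.63 0.33]
0.013687352144410813 [-1.31  1.99  4.5 ]
0.014230490589080685 [ 0.17  0.37 -4.86]
16.8
```

View pics/both.png

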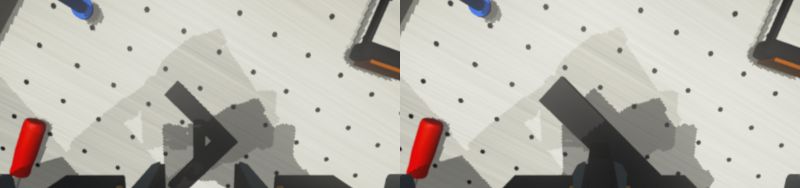

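Run:
```python
from h import *
R=down(YAW+45); p=fx(27,27)
arm.move_to([*p,.155],R); arm.sleep(.2); f0=arm.current_force(); print("f0",np.round(f0,2))
arm.move_l([*p,.054],feed=.15); arm.sleep(.1)
for z in np.arange(.0515,.0455,-.001):
    arm.move_l([*p,z],feed=.03); arm.sleep(.1); f=arm.current_force()-f0; print(round(z,4),np.round(f,2),np.round(arm.current_torque(),2))
    if f[2]>3: break
c=arm.get_calibration("wrist"); im=arm.snapshot("wrist"); cv2.imwrite("pics/down.png",im[:,:,::-1])
np.save("f0.npy",f0); print(arm.current_ee_pos(),arm.current_t(),proj(c,[[*C,.037],[*fx(63,63),.039]]))
```

```text
f0 [ 0.31 -0.77 -3.66]
0.0515 [-0.63  1.15 -1.47] [-0.04  0.01 -0.03]
0.0505 [-0.75 -0.24 -0.62] [-0.01 -0.03 -0.09]
0.0495 [-0.5   0.27 -1.41] [ 0.   -0.06 -0.06]
0.0485 [-0.44  1.22  4.22] [-0.02  0.03 -0.04]
[0.57012943 0.15481688 0.04859647] 20.65 [[457.33226566 286.53856858]
 [423.50236158 288.06016721]]
```

View pics/down.png

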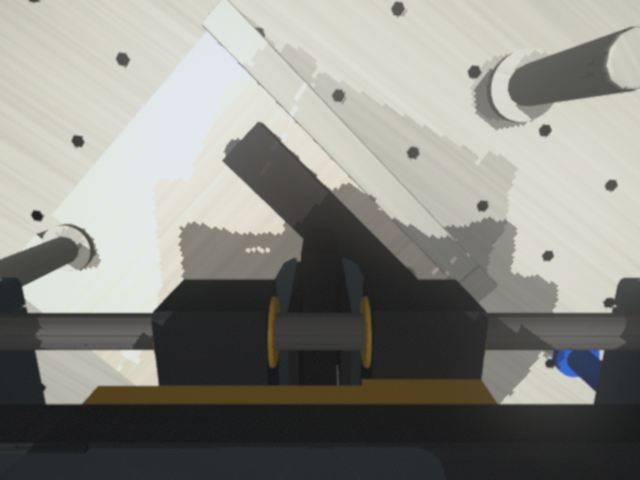

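The square lies on the plate with its leg edge (262,122)–(415,280) parallel to the fence, and the parked pin is at left (75,245). Now I'll press it in with force monitoring.

```bash
cat >> h.py <<'E'
def push(q,z,want,f0,n=40,step=.7,jaw=YAW+45):
    "advance fixture x,y (mm) until each fence pushes back with want N"
    q=np.array(q,float)
    for i in range(n):
        f=arm.current_force()-f0; ff=RF.T@f[:2]; go=-ff<want
        print(np.round(q,1),"act",np.round(1000*RF.T@(arm.current_ee_pos()[:2]-C)+75,2),"f",np.round(ff,1),round(f[2],1),"tz",round(arm.current_torque()[2],2))
        if not go.any(): break
        q+=step*go*np.where(-ff>want*.5,.4,1); arm.move_l([*fx(*q),z],down(jaw),feed=.03); arm.sleep(.08)
    return q
E
python3 - <<'E'
from h import *
f0=np.load("f0.npy"); q=push([27,27],.0487,np.array([12,12]),f0,n=32); np.save("q.npy",q); print(arm.current_t(),arm.current_width(),arm.current_ee_pos(),np.round(arm.current_tool_rot()[:,1],4) if hasattr(arm.current_tool_rot(),'shape') else '')
E
```

```text
[27. 27.] act [26.95 27.14] f [-0.3  1. ] 3.4 tz 0.01
[27.7 27.7] act [27.76 27.68] f [-1.2 -1.2] 0.2 tz -0.0
[28.4 28.4] act [28.42 28.33] f [-0.6 -0.9] -0.7 tz 0.04
[29.1 29.1] act [29.12 29.1 ] f [-0.4 -0.1] 0.4 tz 0.04
[29.8 29.8] act [29.82 29.81] f [-0.7 -0.9] -1.2 tz 0.06
[30.5 30.5] act [30.53 30.53] f [-0.8  0.4] -0.7 tz -0.03
[31.2 31.2] act [31.22 31.23] f [-2.  -1.7] -0.6 tz -0.0
[31.9 31.9] act [31.92 31.91] f [0.1 0.1] -0.8 tz 0.03
[32.6 32.6] act [32.6 32.6] f [-1.  -0.7] -0.4 tz -0.03
[33.3 33.3] act [33.29 33.3 ] f [-0.1 -1.2] -0.0 tz -0.01
[34. 34.] act [34.03 34.  ] f [-0.8 -0.5] -0.2 tz 0.04
[34.7 34.7] act [34.69 34.73] f [-0.6 -0.4] -2.1 tz -0.06
[35.4 35.4] act [35.43 35.43] f [-1.   0.7] -0.7 tz 0.0
[36.1 36.1] act [36.08 36.09] f [-1.4 -0.9] -1.0 tz 0.0
[36.8 36.8] act [36.82 36.8 ] f [-0.5 -0.6] -0.8 tz -0.01
[37.5 37.5] act [37.49 37.48] f [-1.3 -0.1] -0.8 tz -0.03
[38.2 38.2] act [37.96 38.  ] f [-6.5 -3. ] 0.2 tz 0.02
[38.5 38.9] act [37.99 38.41] f [-7.7 -4.3] 1.5 tz 0.02
[38.8 39.6] act [38.   38.65] f [-11.   -6.7] 3.1 tz -0.07
[39.  39.9] act [38.01 38.71] f [-13.8  -8.9] 4.6 tz -0.05
[39.  40.2] act [38.02 38.68] f [-12.8 -10.6] 5.1 tz -0.09
[39.  40.4] act [38.02 38.72] f [-13.8 -12.8] 6.9 tz -0.02
27.65 0.013929537290419498 [0.57974865 0.14200496 0.04874571] [ 0.582  -0.8132 -0.0027]
```

Both fences push back with about 13 N and the moment is near zero. I'll press down slightly and check flushness by a small yaw wiggle: the moment should rise both ways.

Run:
```python
from h import *
f0=np.load("f0.npy"); q=np.load("q.npy")
def rep(s):
    arm.sleep(.25); f=np.mean([arm.current_force()-f0 for _ in range(1)],0); print(s,"f",np.round(RF.T@f[:2],1),round(f[2],1),"tq",np.round(arm.current_torque(),2),"act",np.round(1000*RF.T@(arm.current_ee_pos()[:2]-C)+75,2),round(arm.current_ee_pos()[2],5), "jaw",round(np.degrees(np.arctan2(*np.array(arm.current_tool_rot())[1::-1,1]))+45-90,2))
rep("now")
for z in (.0483,.0479): arm.move_l([*fx(*q),z],down(YAW+45),feed=.02); rep(z)
for d in (.7,1.4,.7,0,-.7,-1.4,-.7,0): arm.move_l([*fx(*q),z],down(YAW+45+d),feed=.02); rep(d)
cv2.imwrite("pics/sc.png",cv2.resize(arm.snapshot("scene")[180:280,310:460,::-1],(750,500),interpolation=cv2.INTER_CUBIC))
w=arm.snapshot("wrist"); import pickle; pickle.dump((arm.get_calibration("wrist"),w),open("F.pkl","wb")); cv2.imwrite("pics/fin.png",w[:,:,::-1]); print(arm.current_t())
```

```text
now f [-14.  -13.1] 7.2 tq [2.86 1.68 0.01] act [38.04 38.71] 0.04873 jaw -99.41
0.0483 f [-14.4 -13.3] 13.6 tq [ 2.64  2.01 -0.04] act [37.95 38.7 ] 0.04867 jaw -99.4
0.0479 f [-15.  -16.6] 20.8 tq [ 2.5   2.32 -0.06] act [37.97 38.71] 0.04864 jaw -99.4
0.7 f [-13.1 -16. ] 20.0 tq [ 2.5   2.34 -0.89] act [37.96 38.76] 0.04866 jaw -98.75
1.4 f [-12.8 -15.1] 20.2 tq [ 2.56  2.37 -1.03] act [37.92 38.78] 0.04864 jaw -98.06
0.7 f [-13.8 -15.2] 19.0 tq [ 2.64  2.36 -0.76] act [37.93 38.77] 0.04862 jaw -98.74
0 f [-14.1 -16. ] 19.9 tq [2.63 2.33 0.09] act [37.93 38.79] 0.04864 jaw -99.39
-0.7 f [-13.2 -16.4] 19.8 tq [2.67 2.22 0.84] act [37.95 38.71] 0.04862 jaw -100.04
-1.4 f [-13.4 -17.3] 21.5 tq [2.64 2.33 1.  ] act [38.01 38.68] 0.04863 jaw -100.74
-0.7 f [-12.7 -16.6] 20.7 tq [2.63 2.33 0.74] act [38.   38.66] 0.04862 jaw -100.05
0 f [-13.4 -16.3] 21.1 tq [ 2.58  2.43 -0.19] act [38.01 38.67] 0.0486 jaw -99.41
33.0
```

View pics/fin.png

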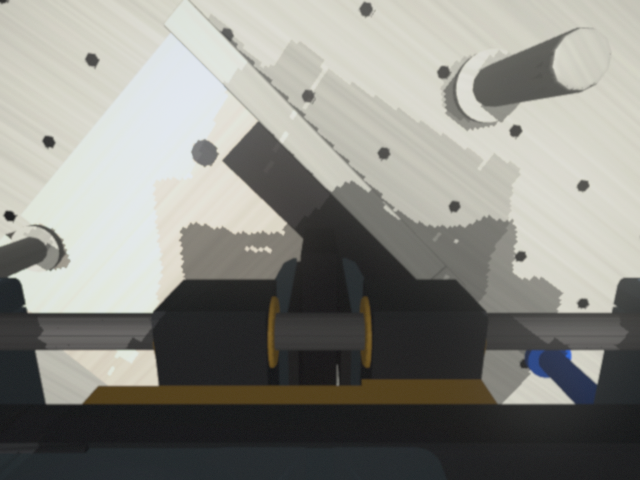

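Flushness is confirmed: the moment is about ±0.8 N·m for a ±0.7° wiggle, symmetric about 0. The picture shows the leg edge lying on the fence line (262,122)–(415,280) with the pin still in the notch. I'll check the residual tool tilt and trim it before handing in.

Run:
```python
from h import *
from scipy.spatial.transform import Rotation as Ro
f0=np.load("f0.npy"); q=np.load("q.npy"); R0=down(YAW+45)
def rep(s):
    arm.sleep(.25); f=arm.current_force()-f0; R=np.array(arm.current_tool_rot()); print(s,"f",np.round(RF.T@f[:2],1),round(f[2],1),"tq",np.round(R0.T@arm.current_torque(),2),"tilt deg x,y",np.round(np.degrees(R[2,:2]),3),np.round(1000*RF.T@(arm.current_ee_pos()[:2]-C)+75,2))
rep("now")
for t in (.15,.3,.2):
    arm.move_l([*fx(*q),.0480],Ro.from_rotvec(np.radians(t)*R0[:,0]).as_matrix()@R0,feed=.02); rep(t)
```

```text
now f [-13.2 -16.5] 19.8 tq [ 3.41 -0.47  0.19] tilt deg x,y [-0.05  -0.147] [38.   38.66]
0.15 f [-13.7 -16.1] 19.5 tq [ 3.24 -0.44  0.14] tilt deg x,y [-0.05  -0.296] [37.99 38.68]
0.3 f [-12.8 -17.4] 20.1 tq [ 3.11 -0.5   0.18] tilt deg x,y [-0.051 -0.441] [38.   38.68]
0.2 f [-12.4 -16.6] 20.0 tq [ 3.23 -0.49  0.14] tilt deg x,y [-0.049 -0.343] [38.   38.69]
```

Run:
```python
from h import *
from scipy.spatial.transform import Rotation as Ro
f0=np.load("f0.npy"); q=np.load("q.npy"); R0=down(YAW+45)
for t in (-.07,-.15):
    arm.move_l([*fx(*q),.0480],Ro.from_rotvec(np.radians(t)*R0[:,0]).as_matrix()@R0,feed=.02); arm.sleep(.3)
    f=arm.current_force()-f0; R=np.array(arm.current_tool_rot()); print(t,"f",np.round(RF.T@f[:2],1),round(f[2],1),"tq",np.round(R0.T@arm.current_torque(),2),"tilt",np.round(np.degrees(R[2,:2]),3),arm.current_ee_pos(),arm.current_width())
arm.sleep(.5); f=arm.current_force()-f0; print(np.round(RF.T@f[:2],1),f[2],arm.current_t())
arm.sign_off()
```

```text
-0.07 f [-12.7 -15.9] 17.6 tq [ 3.53 -0.33  0.04] tilt [-0.049 -0.078] [0.57972541 0.14204426 0.04864666] 0.013842924921856455
-0.15 f [-12.6 -15.8] 19.6 tq [ 3.7  -0.36  0.11] tilt [-0.053 -0.003] [0.57969957 0.1420465  0.04859423] 0.014108523112074263
[-13.  -15.3] 17.775133737020326 36.35
the job is handed in; nothing more can be done
```

The stop pin is parked upright in the notch and released. The black square is pressed into the fence corner and still held. I handed the job in at about 36 s, well inside the 69 s limit.

- **Pin:** I drew it from the bore, carried it to the notch and let go. The wrist picture afterwards showed its top within about 2 px of where it should be, and it was still standing in the later pictures. The blue pin and the larger pin were never touched.
- **Square against the fences:** The last readings were about 13 N against fence x, 15 N against fence y and 18 N down onto the plate. A yaw wiggle of ±0.7° gave an even moment of about ±0.8 N·m around the final angle. That fits both outer faces lying flush.
- **Position:** The gripper stopped about 1 mm and 0.3 mm (fixture x and y) short of the nominal seat at (39, 39). That is within what I expect from the camera calibration and the grip offset.
- **Flatness:** I inferred this from the gripping height (within 0.1 mm of what I expected) and the downward force, because nothing showed the underside directly. My first tilt correction had the wrong sign; I reversed it, and the tool was within 0.05° of vertical at hand-in.
- **Other things on the table:** I did not re-check them in a final overall picture. No unexpected force showed in the readings I took.

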